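Line up the hinge of a guard flap and hold it for the pin

TASK

Push the two hinge-knuckle slides on the aluminium jamb block fully home against its back wall, so that they stand in line. Then pick up the blue guard flap by its black grip rib, bring its hinge knuckle between the two knuckles on the slides so that all three bores line up and the hinge pin could be pushed straight through, and finish still holding it there, steady and without forcing it against the block. Leave the brass hinge pin, the white bottle, the small beaker and the timer where they are.

Things in the scene. Friction and masses are not known exactly. Their poses are not given: they have to be found in the camera images.
- jamb: Fixed aluminium jamb block, base plate 104 x 124 x 12 mm (x = -65 to +39 mm), upright back wall 16 mm thick (front face x = +13.5, top z = 78 mm). Origin at table height, straight below the middle of the home pin axis; z up, +x to the back wall, y along the wall and the pin axis. Carries two knuckle slides at y = +38 and -38 mm. Yaw varies.
- slide_left (a joint): Left (+y) knuckle slide, m: 0 = fully home at a stop, up to 0.045 out toward jamb -x; stays where left (friction 2.5 N). Steel block 26 (x) x 30 (y) mm, z = 15 to 65 mm, yellow patch in front, with a tube knuckle on top: 24 mm outside, 13 mm bore, 30 mm long, axis along y at z = 75 mm. At home it spans jamb x = -13 to 13, y = 23 to 53 mm.
- slide_right (a joint): Right (-y) knuckle slide, mirror image of the left: 0 = fully home, up to 0.045 out toward jamb -x. The gap between the two slides is 46 mm wide (y = -23 to 23 mm).
- left_push_face (a point): Middle of the front (-x) face of the left slide, 45 mm above the table; moves with the slide. Axes as the jamb's.
- right_push_face (a point): Middle of the front (-x) face of the right slide, 45 mm above the table; moves with the slide. Axes as the jamb's.
- bore_left (a point): Fixed point on the home pin axis at jamb (0, +20, 75) mm: the left end of the flap's knuckle belongs here. Axes as the jamb's. With the flap's axes parallel to the jamb's, the bores line up when the flap's origin is at jamb (-60, 0, 63) mm.
- bore_right (a point): Fixed point on the home pin axis at jamb (0, -20, 75) mm: the right end of the flap's knuckle belongs here. Axes as the jamb's.
- flap: Loose flap, about 0.25 kg, flat on the table. Origin at table height below the middle of the black grip rib (10 mm thick in x, 60 long in y, z = 15 to 59 mm); z up, +x to the knuckle. Blue plate 75 x 90 x 6 mm, x = -35 to 40, z = 9 to 15 mm, with a lip down to z = 0 at x = -33; 34 mm wide neck to the knuckle; centre of mass at about x = 4 mm.
- knuckle_left (a point): Left (+y) end of the flap's bore, on its axis: flap (60, +20, 12) mm; axes as the flap's. The flap's knuckle is a steel tube along y, 24 mm outside, 13 mm bore, 40 mm long; between the slides it has 3 mm to spare at each end and nothing under it.
- knuckle_right (a point): Right (-y) end of the flap's bore, on its axis: flap (60, -20, 12) mm. Axes as the flap's.
- hinge_pin: Loose brass L-shaped hinge pin, 8 mm thick, 118 mm long along its y, with a 22 mm bent end; lies on the table; bystander. Origin on its underside at the middle of the long arm.
- white_bottle: Loose white plastic bottle, 71 mm wide, 129 mm tall; bystander. Origin at the centre of its underside.
- beaker: Loose small clear beaker, 59 x 68 x 71 mm tall; bystander. Origin at the centre of its underside.
- timer: Loose white timer with a red button, 68 x 68 x 20 mm; bystander. Origin at the centre of its underside.

How it is judged (in metres and radians):
On the way, in this order (a step that is already met when the one before it is completed fails the run):
1. both knuckle slides are fully home (value of joint each of slide_left, slide_right below 0.002 m), for 0.2 s.
2. the flap's knuckle is held between the slides with the bores in line (x of knuckle_left in the frame of bore_left between -0.003 and 0.003 m and y of knuckle_left in the frame of bore_left between -0.004 and 0.004 m and z of knuckle_left in the frame of bore_left between -0.003 and 0.003 m and x of knuckle_right in the frame of bore_right between -0.003 and 0.003 m and y of knuckle_right in the frame of bore_right between -0.004 and 0.004 m and z of knuckle_right in the frame of bore_right between -0.003 and 0.003 m), for 0.5 s.
At the end, for the whole second after the job is handed in: Both slides within 2 mm of home; each end of the flap's bore within 3 mm fore-aft and in height, and 4 mm along the pin axis, of its place on the home axis; the flap still gripped by the fingers, at rest, pressing on the jamb block or slides with less than 6 N (all of step 1 and all of step 2 and contact force between the fingers and flap above 2 N and contact force between flap and jamb below 6 N and linear speed of flap below 0.02 m/s); the arm keeps its last pose, push and grip.
It fails at once if the hinge pin is moved more than 20 mm (distance of hinge_pin from where it was at the start of the episode above 0.02 m).
It fails at once if the white bottle is moved more than 20 mm (distance of white_bottle from where it was at the start of the episode above 0.02 m).
It fails at once if the small beaker is moved more than 20 mm (distance of beaker from where it was at the start of the episode above 0.02 m).
It fails at once if the timer is moved more than 20 mm (distance of timer from where it was at the start of the episode above 0.02 m).
It also fails if it takes over 62 s, if anything falls off the work surface, if the arm or the gripper's body presses on something with over 40 N, if the wrist force passes 120 N, or if a joint passes its speed limit or range.

ROBOT

A 6-joint arm with a two-finger parallel gripper is mounted at the origin on the work surface; the furniture and walls round the work are solid. World frame = base frame: x ahead of the robot, y to its left, z up, the work surface at z = 0. Lengths are in mm, angles in rad, forces in N, time in s.
With the tool pointing down it reaches from about 300 to 875 mm from the base axis. Payload 4.2 kg.
Tool frame: the origin (TCP) lies at the very end of the fingers, on their centre line; the grasp point (between the pads) lies 19 mm behind it; z points along the fingers, y is the line along which they close (so a half turn about z gives the same grasp; the last joint's range is limited). The gripper opens to 85 mm and grips with 20 to 120 N. Pads are 22 mm wide; open, the fingers measure 114 mm over their backs; the gripper's body (76 mm by 85 mm) begins 54 mm behind the grasp point. The pads swing forward as they close: fully open they stand 13 mm farther back than shut.
Start: joints at [1.106, 0.32, 1.565, -0, 1.257, -0.02], TCP at [247.413, 519.065, 231.338] pointing down, gripper open.
Joint ranges: [-3.11, 3.11], [-0.84, 2.01], [0.21, 2.61], [-1.34, 4.49], [0.05, 2.63], [-2.56, 2.56]. Speed limits (rad/s): [2.57, 2.57, 3.14, 3.14, 3.14, 3.14].

INTERFACE

Orientations are given as a rotation vector (axis times angle).
In Python, from workcell import robot, imaging, ticket gives the robot as it stands.
- The arm moves only by the tool drive_tool, never from a script. Its argument "plan" is a list of rows, each a list of 3 entries, a list of its own where there are three numbers: the shift along the tool's x, y, z in units of 0.5 m (1.0 is 0.5 m), then the turn, a rotation vector about the tool's x, y, z in units of 60 degrees (1.0 is 60 degrees), then the opening, from 0 (shut) to 1 (fully open). A call has 1 to 12 rows; each row shifts and turns the commanded pose from where the row before left it, along the tool's axes as they then stand; what a row does not reach is not made up. A row lasts 1/12 s, in which the tool goes at most 41.7 mm and 7.16 degrees, less where a joint would pass 70% of its speed; a pose out of reach is approached as far as the arm can. A call with a number of a shift or a turn outside -1 to 1 is refused whole. A call with a gripper value outside its range is refused whole. The fingers move at their own pace and stop on an object; "newtons" is the grip in N (left out, the last holds). Time passes only in rows, so rows that do not move let the fingers close. It gives the time, the measured TCP pose, the force, the opening and the grip force at its end, in the units of the state.
- robot.get_state(): the state, without advancing time (a new reading comes with each control period).
- imaging.grab_frame(name): name is "scene" or "top" or "wrist"; returns a dict with "color" (400x640x3 uint8, red, green, blue), "depth" (400x640 float32, mm along the optical axis (not along the pixel's ray), 0 where there is no reading), "fovy" (degrees; the focal length in pixels is half the picture's height over the tangent of half this angle, whatever the lens; pixels are square), "cx", "cy" (the principal point, pixels), "R" (3x3) and "t" (3): a world point X has camera coordinates R X + t; the wrist camera has in their place "T_tool_cam" (4x4, takes a point from camera to tool coordinates, whose origin is the TCP and whose axes are the flange's). Camera axes: x right, y down, z forward; pixel columns grow to the right and rows downward; lengths in mm; the calibration is good to about 2 mm. The wrist camera is an equidistant fisheye: a pixel r from the principal point sees the ray r / f radians off the axis. A picture is of the moment at which its call begins: read the wrist's pose just before it.
- ticket.close_job(): hands the job in; it is judged then, once.
Trained networks look in a picture, given as the dict that the camera call returned (one of the last four; its "shot" number tells which), for a name from the list of things; names that differ only in an ending like _2 or _b are one class to them, and where a whole thing is asked for, a point or a joint stands for the part that bears it (a point fixed in the world has none). Each returns a list of dicts, best first, with "confidence" (0 to 1); they miss things now and then, are a little off and sometimes report something else, mostly with a low value. They report only what shows in the picture. A call takes as long as a camera call.
- imaging.silhouettes(picture, name): "region" (400x640 bool, what is visible of it) and "point" ([column, row] in pixels, amid what is visible of it).
The state is a dict: "time_s": time; "joint_positions": joint angles; "qd": joint speeds; "joint_efforts": joint torques, N m; "position": TCP position; "eef_rot": TCP orientation; "wrist_force": force on the tool from outside, world axes, zero at the start; "wrist_torque": the same for the moment, N m; "gripper_width": opening from 0.0 (shut) to 1.0 (fully open); "grip_force": force on a finger pad.
Only numpy, scipy, OpenCV 4.12 (cv2) and the standard library are available. Lean on these libraries where they do the work, as an engineer would, in place of code of your own. Each camera call takes 0.05 s, during which the arm holds its last target. There are 200 camera calls.

## Working session

There is one attempt and no reset: what is moved stays moved. The work goes in short steps, Python scripts to look and compute and a tool call to move; the robot and the scene stay as the last step left them, time stands still between calls to the robot, and variables do not carry over. Pictures are saved under pics/ and viewed, at most 10 in all, crops included, and the job is handed in when it is done.

Besides the shell and the picture viewer there is one more tool, called after ">>>" as name(argument=value, ...) on one line, values as JSON. drive_tool: Moves the arm, as the interface text tells. Its arguments: {"type":"object","properties":{"plan":{"type":"array","items":{"type":"array"}},"newtons":{"type":"number"}},"required":["plan"]}

```bash
mkdir -p pics; ls
cat > h.py <<'E'
import numpy as np, cv2
from scipy.spatial.transform import Rotation as Ro
from workcell import robot, imaging, ticket
def cloud(p, mask=None):
    d=p["depth"]; f=200/np.tan(np.radians(p["fovy"])/2)
    v,u=np.nonzero((d>0)&(mask if mask is not None else True))
    z=d[v,u]; c=np.c_[(u-p["cx"])*z/f,(v-p["cy"])*z/f,z]
    return (c-p["t"])@p["R"], np.c_[u,v]
E
python3 - <<'E'
from h import *
for n in ["scene","top"]:
    p=imaging.grab_frame(n); np.savez("pics/%s0.npz"%n,**{k:v for k,v in p.items()})
    cv2.imwrite("pics/%s0.png"%n,p["color"][...,::-1])
    for o in ["jamb","slide_left","slide_right","flap","hinge_pin","white_bottle","beaker","timer"]:
        for s in imaging.silhouettes(p,o)[:2]:
            X,_=cloud(p,s["region"])
            if len(X): print(n,o,round(s["confidence"],2),np.round(s["point"]),len(X),np.median(X,0).round(),X.min(0).round(),X.max(0).round())
print(robot.get_state())
E
```

```text
pics
scene jamb 0.73 [303. 184.] 1690 [526.  65.  40.] [ 479.    3. -565.] [1495.  781.   91.]
scene slide_left 0.57 [288. 185.] 313 [500.  97.  54.] [492.  88.   1.] [599. 217.  91.]
scene slide_right 0.86 [312. 186.] 321 [522.  24.  55.] [514.  15.  16.] [573.  47.  89.]
scene flap 0.96 [379. 236.] 960 [ 477. -228.   17.] [ 443. -265.   -0.] [ 551. -176.   62.]
scene hinge_pin 0.68 [311. 188.] 313 [522.  24.  55.] [514.  15.  16.] [573.  47.  89.]
scene white_bottle 0.78 [214. 168.] 1049 [387. 277.  72.] [ 366.  259. -311.] [1116. 1206.  132.]
scene white_bottle 0.58 [381. 235.] 1038 [ 477. -228.   17.] [ 443. -266.   -0.] [ 564. -148.   62.]
scene beaker 0.88 [445. 270.] 1047 [ 420. -412.   48.] [ 404. -439.   -2.] [ 537. -349.   73.]
scene timer 0.89 [467. 252.] 522 [ 553. -418.   19.] [ 442. -445. -567.] [1495. -153.   73.]
scene timer 0.4 [302. 186.] 1681 [525.  63.  40.] [479.   2.   2.] [597. 136.  91.]
top jamb 0.55 [272. 172.] 1660 [537.  70.  17.] [480.   5.  -1.] [586. 135.  91.]
top slide_left 0.69 [258. 182.] 167 [502. 102.  78.] [494.  88.  10.] [520. 120.  91.]
top sl
[... 633 characters left out ...]
ositions': array([ 1.10596684e+00,  3.19550268e-01,  1.56449234e+00,  1.96251705e-05,
        1.25740153e+00, -2.00025866e-02]), 'qd': array([-5.68520662e-05,  5.70217396e-04,  1.21002539e-03, -1.01151478e-05,
       -1.46672603e-03,  1.78097732e-04]), 'joint_efforts': array([ 8.25655716e-04, -4.15407836e+01, -2.34423727e+01, -1.24203025e-04,
        2.92906125e-04,  4.81728534e-06]), 'position': array([247.42452452, 519.05778237, 231.36951334]), 'eef_rot': array([6.92991308e-01, 3.06418950e+00, 2.33501687e-04]), 'wrist_force': array([ 0.43619325,  0.53815885, -0.47703958]), 'wrist_torque': array([-0.03861114,  0.00280328, -0.01118719]), 'grip_force': 0.0, 'gripper_width': 1.003937558023278}
```

Run:
```python
import cv2,numpy as np
a=cv2.imread("pics/scene0.png")[110:320,170:510]; b=cv2.imread("pics/top0.png")[110:260,150:490]
cv2.imwrite("pics/c0.png",np.vstack([cv2.resize(a,None,fx=1.6,fy=1.6,interpolation=2),cv2.resize(b,None,fx=1.6,fy=1.6,interpolation=2)]))
```

```text
(no output)
```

View pics/c0.png

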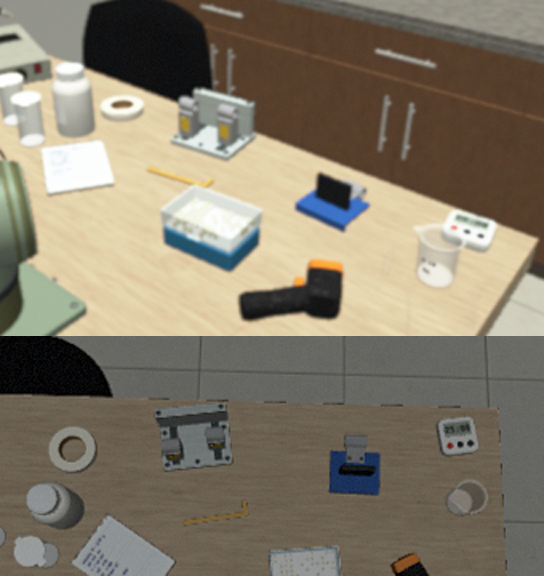

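```bash
cat >> h.py <<'E'
from scipy.optimize import least_squares
def sdbox(P,b):
    b=np.array(b,float); c=b.mean(0); h=(b[1]-b[0])/2
    q=np.abs(P-c)-h
    return np.linalg.norm(np.maximum(q,0),axis=1)+np.minimum(q.max(1),0)
def sdcyl(P,x,z,y0,y1,r=12):
    q=np.c_[np.hypot(P[:,0]-x,P[:,2]-z)-r,np.abs(P[:,1]-(y0+y1)/2)-(y1-y0)/2]
    return np.linalg.norm(np.maximum(q,0),axis=1)+np.minimum(q.max(1),0)
def jamb_sd(P,dl,dr):
    D=[sdbox(P,[[-65,-62,0],[39,62,12]]),sdbox(P,[[13.5,-62,0],[29.5,62,78]])]
    for s,d in((1,dl),(-1,dr)):
        y=sorted([23*s,53*s]); D+=[sdbox(P,[[-13-d,y[0],12],[13-d,y[1],65]]),sdcyl(P,-d,75,*y)]
    return np.min(D,0)
def flap_sd(P):
    return np.min([sdbox(P,[[-35,-45,9],[40,45,15]]),sdbox(P,[[-36,-45,0],[-30,45,15]]),sdbox(P,[[-5,-30,15],[5,30,59]]),
      sdbox(P,[[40,-17,9],[60,17,15]]),sdcyl(P,60,12,-20,20)],0)
def fit(P,sd,x0,zfree=True,n=2):
    # params x,y,z,yaw,+extras
    def res(q):
        L=(P-q[:3])@Ro.from_rotvec([0,0,q[3]]).as_matrix()
        return np.clip(sd(L,*q[4:]),-15,15)
    return least_squares(res,x0,loss="soft_l1",f_scale=2,x_scale=[1,1,1,.02]+[1]*(len(x0)-4),diff_step=1e-4)
E
cat > f0.py <<'E'
from h import *
from itertools import product
cl={}
for n in ["scene","top"]:
    p=dict(np.load("pics/%s0.npz"%n)); X,_=cloud(p); cl[n]=X
cl["both"]=np.vstack(list(cl.values()))
for n,X in cl.items():
    J=X[(abs(X[:,0]-535)<90)&(abs(X[:,1]-68)<90)&(X[:,2]>6)&(X[:,2]<100)]
    r=min((fit(J,jamb_sd,[545+a,66,0,y,20,20]) for a in(-8,8) for y in(-.3,.1,-.1,.3)),key=lambda r:r.cost)
    print(n,"jamb",r.x.round(3),r.cost/len(J),len(J))
    F=X[(abs(X[:,0]-495)<90)&(abs(X[:,1]+220)<75)&(X[:,2]>4)&(X[:,2]<80)]
    r=min((fit(F,flap_sd,[485,-220,0,y]) for y in(-.3,.1,-.1,.3)),key=lambda r:r.cost)
    print(n,"flap",r.x.round(3),r.cost/len(F),len(F))
    Q=X[(abs(X[:,0]-395)<50)&(abs(X[:,1]-50)<100)&(X[:,2]>4)&(X[:,2]<20)]; print(Q.min(0),Q.max(0))
E
python3 f0.py
```

```text
scene jamb [5.5227e+02 7.3351e+01 1.9170e+00 1.3500e-01 3.7673e+01 2.5269e+01] 0.9076312655595482 1666
scene flap [ 4.82798e+02 -2.18824e+02  1.10300e+00 -2.00000e-02] 0.7123528884446598 1012
[345.51978515 -44.34298499   4.03555104] [444.215839   149.87784922  12.46611018]
top jamb [ 5.51522e+02  7.24910e+01 -1.43000e-01  1.36000e-01  3.73240e+01
  2.54880e+01] 1.2478723648566523 1671
top flap [ 4.82172e+02 -2.20194e+02  1.70000e-02 -2.60000e-02] 2.431169151781161 1028
[345.40854205 -43.35476423   4.00169986] [444.95783147 149.89251231  12.6460498 ]
both jamb [5.5187e+02 7.3194e+01 6.9100e-01 1.3500e-01 3.7504e+01 2.5205e+01] 1.2154938407560103 3337
both flap [ 4.82675e+02 -2.18943e+02  7.19000e-01 -2.30000e-02] 1.630221669454862 2040
[345.40854205 -44.34298499   4.00169986] [444.95783147 149.89251231  12.6460498 ]
```

>>> drive_tool(plan=[[[0,0,0],[0,0,-0.1107],0.73],[[0,0,0],[0,0,-0.1107],0.73],[[0,0,0],[0,0,-0.1107],0.73],[[0,0,0],[0,0,-0.1107],0.73],[[0,0,0],[0,0,-0.1107],0.73],[[-0.0189,-0.0644,0],[0,0,0],0.73],[[-0.0189,-0.0644,0],[0,0,0],0.73],[[-0.0189,-0.0644,0],[0,0,0],0.73],[[-0.0189,-0.0644,0],[0,0,0],0.73],[[-0.0189,-0.0644,0],[0,0,0],0.73],[[-0.0189,-0.0644,0],[0,0,0],0.73],[[-0.0189,-0.0644,0],[0,0,0],0.73]])

```text
time_s: 1.9
position: [343.6, 303.1, 231.5]
eef_rot: [-0.212, 3.134, 0.0]
wrist_force: [1.1, 0.1, 0.6]
gripper_width: 0.729
grip_force: 0.0
```

>>> drive_tool(plan=[[[-0.0189,-0.0644,0],[0,0,0],0.73],[[-0.0189,-0.0644,0],[0,0,0],0.73],[[-0.0189,-0.0644,0],[0,0,0],0.73],[[-0.0189,-0.0644,0],[0,0,0],0.73],[[-0.0189,-0.0644,0],[0,0,0],0.73],[[-0.0189,-0.0644,0],[0,0,0],0.73],[[-0.0189,-0.0644,0],[0,0,0],0.73],[[-0.0189,-0.0644,0],[0,0,0],0.73],[[0,0,0],[0,0,0],0.73],[[0,0,0],[0,0,0],0.73]])

```text
time_s: 2.73
position: [453.2, 58.3, 231.3]
eef_rot: [0.206, -3.135, -0.001]
wrist_force: [-0.0, -0.0, -0.2]
gripper_width: 0.728
grip_force: 0.0
```

>>> drive_tool(plan=[[[0,0.003,0.0637],[0,0,0],0.73],[[0,0,0.0637],[0,0,0],0.73],[[0,0,0.0637],[0,0,0],0.73],[[0,0,0.0637],[0,0,0],0.73],[[0,0,0.0637],[0,0,0],0.73],[[0,0,0.0637],[0,0,0],0.73],[[-0.01,0,0],[0,0,0],0.73],[[-0.01,0,0],[0,0,0],0.73],[[-0.01,0,0],[0,0,0],0.73],[[-0.01,0,0],[0,0,0],0.73],[[-0.01,0,0],[0,0,0],0.73],[[0,0,0],[0,0,0],0.73]])

```text
time_s: 3.73
position: [480.0, 64.8, 41.8]
eef_rot: [-0.211, 3.13, 0.001]
wrist_force: [-0.4, -0.6, 1.3]
gripper_width: 0.728
grip_force: 0.0
```

>>> drive_tool(plan=[[[-0.01,0,0],[0,0,0],0.73],[[-0.01,0,0],[0,0,0],0.73],[[-0.01,0,0],[0,0,0],0.73],[[-0.01,0,0],[0,0,0],0.73],[[-0.01,0,0],[0,0,0],0.73],[[-0.01,0,0],[0,0,0],0.73],[[-0.01,0,0],[0,0,0],0.73],[[0,0,0],[0,0,0],0.73]])

```text
time_s: 4.4
position: [511.9, 69.1, 39.9]
eef_rot: [0.211, -3.133, -0.0]
wrist_force: [-3.5, -0.1, 2.0]
gripper_width: 0.734
grip_force: 1.8
```

>>> drive_tool(plan=[[[-0.006,0,0],[0,0,0],0.73],[[-0.006,0,0],[0,0,0],0.73],[[-0.006,0,0],[0,0,0],0.73],[[-0.006,0,0],[0,0,0],0.73],[[0,0,0],[0,0,0],0.73]])

```text
time_s: 4.82
position: [523.2, 70.7, 39.8]
eef_rot: [0.211, -3.132, -0.0]
wrist_force: [-3.1, 0.9, 2.4]
gripper_width: 0.729
grip_force: 2.2
```

>>> drive_tool(plan=[[[-0.003,0,0],[0,0,0],0.73],[[-0.003,0,0],[0,0,0],0.73],[[0,0,0],[0,0,0],0.73]])

```text
time_s: 5.07
position: [526.1, 71.0, 39.9]
eef_rot: [0.211, -3.133, -0.0]
wrist_force: [-4.6, 0.0, 1.5]
gripper_width: 0.729
grip_force: 2.4
```

>>> drive_tool(plan=[[[-0.002,0,0],[0,0,0],0.73],[[-0.002,0,0],[0,0,0],0.73],[[0,0,0],[0,0,0],0.73]])

```text
time_s: 5.32
position: [528.1, 71.3, 39.9]
eef_rot: [0.211, -3.133, -0.0]
wrist_force: [-4.1, -0.0, 1.1]
gripper_width: 0.728
grip_force: 2.5
```

>>> drive_tool(plan=[[[-0.002,0,0],[0,0,0],0.73],[[0,0,0],[0,0,0],0.73]])

```text
time_s: 5.48
position: [529.2, 71.5, 39.9]
eef_rot: [0.211, -3.133, -0.0]
wrist_force: [-4.6, 0.1, 0.3]
gripper_width: 0.729
grip_force: 2.5
```

>>> drive_tool(plan=[[[-0.002,0,0],[0,0,0],0.73],[[-0.001,0,0],[0,0,0],0.73],[[0,0,0],[0,0,0],0.73]])

```text
time_s: 5.73
position: [529.7, 71.6, 39.9]
eef_rot: [0.212, -3.131, 0.0]
wrist_force: [-7.1, -0.7, 3.1]
gripper_width: 0.729
grip_force: 3.6
```

>>> drive_tool(plan=[[[-0.002,0,0],[0,0,0],0.73],[[0,0,0],[0,0,0],0.73]])

```text
time_s: 5.9
position: [529.7, 71.5, 39.9]
eef_rot: [0.212, -3.129, 0.001]
wrist_force: [-10.0, -0.9, 4.5]
gripper_width: 0.725
grip_force: 4.7
```

>>> drive_tool(plan=[[[-0.003,0,0],[0,0,0],0.73],[[0,0,0],[0,0,0],0.73],[[0,0,0],[0,0,0],0.73]])

```text
time_s: 6.15
position: [529.7, 71.5, 39.8]
eef_rot: [0.212, -3.126, 0.001]
wrist_force: [-12.9, -0.9, 7.3]
gripper_width: 0.727
grip_force: 6.3
```

>>> drive_tool(plan=[[[0.02,0,0],[0,0,0],0.73],[[0.06,0,0],[0,0,0],0.73],[[0.06,0,0],[0,0,0],0.73],[[0,0,-0.08],[0,0,0],0.73],[[0,0,-0.08],[0,0,0],0.73],[[0,0,-0.08],[0,0,0],0.73],[[0,0,-0.08],[0,0,0],0.73],[[0,0,0],[0,0,0],0.73],[[0,0,0],[0,0,0],0.73]])

```text
time_s: 6.9
position: [467.5, 62.9, 203.2]
eef_rot: [-0.211, 3.124, 0.001]
wrist_force: [0.7, -0.3, -0.0]
gripper_width: 0.733
grip_force: 0.0
```

```bash
cat >> h.py <<'E'
def pose(): s=robot.get_state(); return s["position"],Ro.from_rotvec(s["eef_rot"]).as_matrix()
def wcloud(p,pos,R):
    d=p["depth"]; f=200/np.tan(np.radians(p["fovy"])/2)
    v,u=np.nonzero(d>0); z=d[v,u].astype(float)
    dx,dy=u-p["cx"],v-p["cy"]; r=np.hypot(dx,dy)+1e-9; th=r/f
    k=th<1.3; u,v,z,dx,dy,r,th=[a[k] for a in(u,v,z,dx,dy,r,th)]
    c=np.c_[dx/r*np.tan(th)*z,dy/r*np.tan(th)*z,z]; T=p["T_tool_cam"]
    return (c@T[:3,:3].T+T[:3,3])@R.T+pos, np.c_[u,v]
E
cat > f1.py <<'E'
from h import *
pos,R=pose(); print(pos,Ro.from_matrix(R).as_rotvec())
p=imaging.grab_frame("wrist"); cv2.imwrite("pics/w1.png",p["color"][...,::-1])
W,_=wcloud(p,pos,R); cl={"wrist":W}
for n in["top","scene"]: cl[n]=cloud(imaging.grab_frame(n))[0]
for n,X in cl.items():
    J=X[(abs(X[:,0]-555)<85)&(abs(X[:,1]-73)<80)&(X[:,2]>6)&(X[:,2]<95)]
    if len(J)<50: print(n,len(J)); continue
    J=J[::max(1,len(J)//3000)]
    r=min((fit(J,jamb_sd,[552,73,0,.135,a,a]) for a in(0,4)),key=lambda r:r.cost)
    print(n,"jamb",r.x.round(3),r.cost/len(J),len(J))
E
python3 f1.py
```

```text
[467.47900413  62.85578594 203.24336621] [-2.10734048e-01  3.12376565e+00  6.71529028e-04]
wrist jamb [5.52925e+02 7.40670e+01 3.79000e-01 1.37000e-01 1.37000e-01 1.67000e-01] 0.474573703563664 3801
top jamb [ 5.52714e+02  7.32940e+01  8.37000e-01  1.21000e-01  4.00000e+00
 -4.44000e-01] 1.5688415018168427 334
scene jamb [5.52501e+02 7.35160e+01 2.05500e+00 1.35000e-01 5.64000e-01 1.95000e-01] 0.9179614257031805 1531
```

>>> drive_tool(plan=[[[0,0,0],[0,0,0.118],0.73],[[0,0,0],[0,0,0.118],0.73],[[0,0,0],[0,0,0.118],0.73],[[0,0,0],[0,0,0.118],0.73],[[0,0,0],[0,0,0.118],0.73],[[0,0,0],[0,0,0.118],0.73],[[0,0,0],[0,0,0.118],0.73],[[0,0,0],[0,0,0.118],0.73],[[0,0,0],[0,0,0.118],0.73],[[0,0,0],[0,0,0.118],0.73],[[0,0,0],[0,0,0.118],0.73],[[0,0,0],[0,0,0.118],0.73]])

```text
time_s: 8.05
position: [463.9, 62.5, 198.3]
eef_rot: [-1.967, -2.447, 0.003]
wrist_force: [0.3, 0.2, 0.3]
gripper_width: 0.732
grip_force: 0.0
```

>>> drive_tool(plan=[[[0,0,0],[0,0,0.118],0.73],[[0,0,0],[0,0,0.118],0.73],[[-0.0704,0.0054,0],[0,0,0],0.73],[[-0.0704,0.0054,0],[0,0,0],0.73],[[-0.0704,0.0054,0],[0,0,0],0.73],[[-0.0704,0.0054,0],[0,0,0],0.73],[[-0.0704,0.0054,0],[0,0,0],0.73],[[-0.0704,0.0054,0],[0,0,0],0.73],[[-0.0704,0.0054,0],[0,0,0],0.73],[[-0.0704,0.0054,0],[0,0,0],0.73],[[0,0,0],[0,0,0],0.73],[[0,0,0],[0,0,0],0.73]])

```text
time_s: 9.05
position: [478.6, -220.7, 198.0]
eef_rot: [-2.25, -2.188, 0.001]
wrist_force: [-0.4, 0.2, -0.9]
gripper_width: 0.73
grip_force: 0.0
```

```bash
cat > f2.py <<'E'
from h import *
pos,R=pose(); print(pos,R.round(4).tolist())
p=imaging.grab_frame("wrist"); cv2.imwrite("pics/w2.png",p["color"][...,::-1])
X,_=wcloud(p,pos,R)
F=X[(abs(X[:,0]-495)<85)&(abs(X[:,1]+220)<70)&(X[:,2]>4)&(X[:,2]<75)]
F=F[::max(1,len(F)//3000)]
r=fit(F,flap_sd,[482.7,-219,0,-.023]); q=r.x
print("flap",q.round(3),r.cost/len(F),len(F))
print("table z", np.median(X[(X[:,2]<4)&(X[:,2]>-5)&(abs(X[:,0]-480)<100),2]))
fx=np.array([np.cos(q[3]),np.sin(q[3]),0]); d=q[:3]+[0,0,24]-pos
print("tool shift units",(R.T@d/500).round(4),"yaw err deg", np.degrees(np.arctan2(R[1,1],R[0,1])-q[3]))
E
python3 f2.py
```

```text
[ 478.64365478 -220.73992927  198.03176347] [[0.0276, 0.9996, -0.0029], [0.9996, -0.0276, 0.0017], [0.0016, -0.0029, -1.0]]
flap [ 4.83194e+02 -2.18054e+02  1.10000e-02 -3.10000e-02] 0.2596141146384391 3351
table z 0.1763262061976434
tool shift units [0.0051 0.01   0.348 ] yaw err deg 0.1869203464884875
```

>>> drive_tool(newtons=60, plan=[[[0.005,0.01,0],[0,0,0.003],0.5],[[0,0,0.06],[0,0,0],0.5],[[0,0,0.06],[0,0,0],0.5],[[0,0,0.06],[0,0,0],0.5],[[0,0,0.06],[0,0,0],0.5],[[0,0,0.06],[0,0,0],0.5],[[0,0,0.024],[0,0,0],0.5],[[0,0,0.024],[0,0,0],0.5],[[0,0,0],[0,0,0],0.5],[[0,0,0],[0,0,0],0.5]])

```text
time_s: 9.93
position: [484.3, -215.6, 25.8]
eef_rot: [-2.249, -2.192, 0.0]
wrist_force: [-0.6, -0.3, -0.6]
gripper_width: 0.499
grip_force: 0.0
```

>>> drive_tool(plan=[[[0,0,0],[0,0,0],0],[[0,0,0],[0,0,0],0],[[0,0,0],[0,0,0],0],[[0,0,0],[0,0,0],0],[[0,0,0],[0,0,0],0],[[0,0,0],[0,0,0],0],[[0,0,0],[0,0,0],0],[[0,0,0],[0,0,0],0]])

```text
time_s: 10.6
position: [485.1, -217.1, 27.4]
eef_rot: [2.251, 2.189, 0.002]
wrist_force: [0.2, 2.6, 5.9]
gripper_width: 0.107
grip_force: 59.2
```

>>> drive_tool(plan=[[[0,0,-0.02],[0,0,0],0],[[0,0,-0.05],[0,0,0],0],[[0,0,-0.07],[0,0,0],0],[[0,0,-0.07],[0,0,0],0],[[0,0,-0.04],[0,0,0],0],[[0,0,0],[0,0,0],0],[[0,0,0],[0,0,0],0],[[0,0,0],[0,0,0],0]])

```text
time_s: 11.27
position: [482.9, -216.5, 149.7]
eef_rot: [-2.25, -2.188, 0.002]
wrist_force: [-0.7, 0.5, -3.3]
gripper_width: 0.107
grip_force: 58.8
```

```bash
cat >> h.py <<'E'
def fit6(P,sd,x0):
    def res(q):
        L=(P-q[:3])@Ro.from_rotvec(q[3:]).as_matrix()
        return np.clip(sd(L),-15,15)
    return least_squares(res,x0,loss="soft_l1",f_scale=2,x_scale=[1,1,1,.02,.02,.02],diff_step=1e-4)
def toolflap(X,pos,R,q0=None):
    """fit the held flap from points X (world); returns world origin, R"""
    q=q0 if q0 is not None else np.r_[pos-[0,0,26],0,0,np.arctan2(R[1,1],R[0,1])]
    for k in (12,7,5):
        L=(X-q[:3])@Ro.from_rotvec(q[3:]).as_matrix()
        m=(flap_sd(L)<k)&((abs(L[:,0])>30)|(L[:,2]<20)|(abs(L[:,1])>16))
        P=X[m]; P=P[::max(1,len(P)//3000)]
        r=fit6(P,flap_sd,q); q=r.x
    return q,r.cost/len(P),len(P)
E
cat > f3.py <<'E'
from h import *
pos,R=pose(); print(pos)
p=imaging.grab_frame("wrist"); cv2.imwrite("pics/w3.png",p["color"][...,::-1])
cl={"wrist":wcloud(p,pos,R)[0]}
for n in["top","scene"]: cl[n]=cloud(imaging.grab_frame(n))[0]
for n,X in cl.items():
    q,c,m=toolflap(X,pos,R); Rf=Ro.from_rotvec(q[3:]).as_matrix()
    print(n,q.round(3),round(c,3),m,"knuckle L,R",(q[:3]+Rf@[60,20,12]).round(1),(q[:3]+Rf@[60,-20,12]).round(1))
E
python3 f3.py
```

```text
[ 482.89031475 -216.50124261  149.68100482]
wrist [ 4.81867e+02 -2.17708e+02  1.22401e+02  0.00000e+00  5.00000e-03
 -3.50000e-02] 0.204 3393 knuckle L,R [ 542.6 -199.9  134.1] [ 541.2 -239.8  134.1]
top [ 4.82894e+02 -2.16358e+02  1.23681e+02 -1.00000e-03  0.00000e+00
 -2.50000e-02] 0.0 1 knuckle L,R [ 543.4 -197.9  135.7] [ 542.4 -237.8  135.7]
scene [ 4.80967e+02 -2.18035e+02  1.22860e+02  3.00000e-03  8.00000e-03
 -2.20000e-02] 0.456 871 knuckle L,R [ 541.5 -199.4  134.4] [ 540.6 -239.4  134.3]
```

View pics/w3.png

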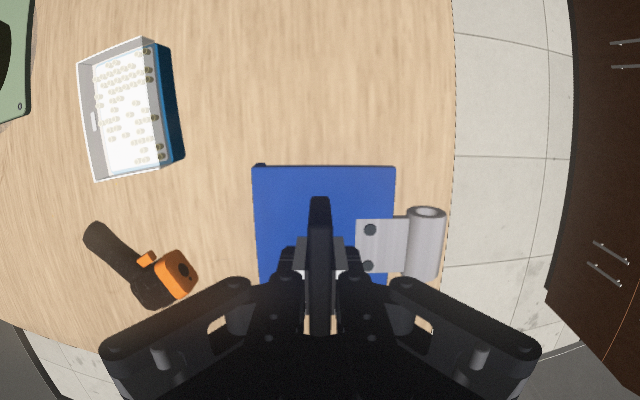

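>>> drive_tool(plan=[[[0,0,0],[0,0,-0.082],0],[[0,0,0],[0,0,-0.082],0],[[0.07,0,0],[0,0,0],0],[[0.07,0,0],[0,0,0],0],[[0.07,0,0],[0,0,0],0],[[0.07,0,0],[0,0,0],0],[[0.07,0,0],[0,0,0],0],[[0.07,0,0],[0,0,0],0],[[0.07,0,0.03],[0,0,0],0],[[0.07,0,0.03],[0,0,0],0],[[0,0,0.03],[0,0,0],0],[[0,0,0.028],[0,0,0],0]])

```text
time_s: 12.42
position: [442.8, 61.9, 90.6]
eef_rot: [-2.049, -2.379, 0.002]
wrist_force: [-0.0, -0.1, -3.5]
gripper_width: 0.107
grip_force: 58.8
```

>>> drive_tool(plan=[[[0,0,0],[0,0,0],0],[[0,0,0],[0,0,0],0],[[0,0,0],[0,0,0],0]])

```text
time_s: 12.67
position: [444.4, 59.8, 92.3]
eef_rot: [2.056, 2.375, 0.0]
wrist_force: [0.4, -0.3, -2.2]
gripper_width: 0.107
grip_force: 58.9
```

```bash
cat > f4.py <<'E'
from h import *
import sys
pos,R=pose(); s=robot.get_state(); print(s["time_s"],pos.round(1),"F",s["wrist_force"].round(1))
p=imaging.grab_frame("wrist"); cv2.imwrite("pics/%s.png"%sys.argv[1],p["color"][...,::-1])
cl={"wrist":wcloud(p,pos,R)[0],"scene":cloud(imaging.grab_frame("scene"))[0]}
for n,X in cl.items():
    q,c,m=toolflap(X,pos,R); Rf=Ro.from_rotvec(q[3:])
    J0=np.array([552.9,74.1,.4,.137])
    L=(X-J0[:3])@Ro.from_rotvec([0,0,J0[3]]).as_matrix()
    fl=flap_sd((X-q[:3])@Rf.as_matrix())
    P=X[(jamb_sd(L,0,0)<8)&(fl>4)&(L[:,2]>3)]; P=P[::max(1,len(P)//3000)]
    r=fit(P,lambda A:jamb_sd(A,0,0),J0); j=r.x
    Rj=Ro.from_rotvec([0,0,j[3]]).as_matrix()
    print(n,"jamb",j.round(3),round(r.cost/len(P),2),len(P),"flap",q.round(3),round(c,2),m)
    for j in (j,J0):
        Rj=Ro.from_rotvec([0,0,j[3]]).as_matrix(); e=[]
        for y in(20,-20): e.append((q[:3]+Rf.as_matrix()@[60,y,12]-j[:3])@Rj-[0,y,75])
        print("   err L,R in jamb",np.round(e,1).tolist(),"rot",(Rj.T@Rf.as_rotvec()-[0,0,j[3]]).round(4), "shift units to fix",(R.T@Rj@-np.mean(e,0)/500).round(4))
E
python3 f4.py w4
```

```text
12.6667 [444.4  59.8  92.3] F [ 0.4 -0.3 -2.2]
wrist jamb [5.52951e+02 7.37490e+01 3.32000e-01 1.37000e-01] 0.38 3263 flap [ 4.43836e+02  5.85520e+01  6.50720e+01 -1.00000e-03  2.00000e-03
  1.36000e-01] 0.21 3397
   err L,R in jamb [[-50.1, -0.2, 1.6], [-50.2, -0.2, 1.7]] rot [-0.0008  0.0018 -0.0008] shift units to fix [-0.0003  0.1003  0.0033]
   err L,R in jamb [[-50.1, -0.5, 1.5], [-50.2, -0.5, 1.6]] rot [-0.0008  0.0018 -0.0006] shift units to fix [0.0004 0.1003 0.0031]
scene jamb [5.52108e+02 7.33900e+01 2.04200e+00 1.41000e-01] 0.94 1212 flap [4.42948e+02 5.81310e+01 6.67790e+01 4.00000e-03 5.00000e-03 1.51000e-01] 0.56 645
   err L,R in jamb [[-50.4, 0.8, 1.6], [-50.0, 0.8, 1.4]] rot [0.0045 0.0041 0.0104] shift units to fix [-0.0019  0.1003  0.003 ]
   err L,R in jamb [[-51.3, 0.0, 3.2], [-50.8, 0.0, 3.0]] rot [0.0045 0.0041 0.0144] shift units to fix [-0.0007  0.1021  0.0062]
```

View pics/w4.png

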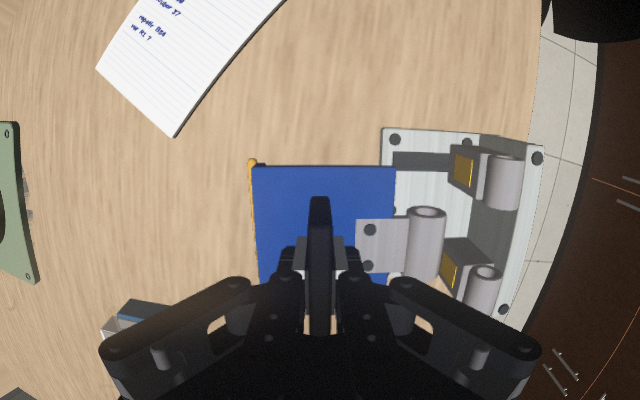

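>>> drive_tool(plan=[[[0,0.01,0.003],[0,0,0],0],[[0,0.012,0],[0,0,0],0],[[0,0.012,0],[0,0,0],0],[[0,0.012,0],[0,0,0],0],[[0,0.012,0],[0,0,0],0],[[0,0.012,0],[0,0,0],0],[[0,0.01,0],[0,0,0],0],[[0,0.01,0],[0,0,0],0],[[0,0.008,0],[0,0,0],0],[[0,0,0],[0,0,0],0],[[0,0,0],[0,0,0],0],[[0,0,0],[0,0,0],0]])

```text
time_s: 13.77
position: [492.1, 67.1, 90.6]
eef_rot: [-2.055, -2.375, 0.001]
wrist_force: [0.1, -0.5, -3.6]
gripper_width: 0.104
grip_force: 59.0
```

```bash
python3 f4.py w5
```

```text
13.7667 [492.1  67.1  90.6] F [ 0.1 -0.5 -3.6]
wrist jamb [5.52822e+02 7.38270e+01 3.87000e-01 1.34000e-01] 0.46 3707 flap [ 4.93777e+02  6.70060e+01  6.34580e+01 -4.00000e-03 -2.00000e-03
  2.20000e-01] 0.58 3052
   err L,R in jamb [[-1.4, 6.3, 0.1], [2.0, 6.4, 0.2]] rot [-0.0044 -0.001   0.0855] shift units to fix [-0.0126 -0.0008  0.0003]
   err L,R in jamb [[-1.4, 6.0, 0.0], [1.9, 6.1, 0.2]] rot [-0.0044 -0.001   0.0829] shift units to fix [-0.0121 -0.0006  0.0003]
scene jamb [5.52261e+02 7.35900e+01 2.14800e+00 1.36000e-01] 0.85 1071 flap [4.90377e+02 6.47170e+01 6.48440e+01 5.00000e-03 5.00000e-03 1.23000e-01] 0.72 585
   err L,R in jamb [[-2.2, -1.3, -0.5], [-2.7, -1.3, -0.7]] rot [ 0.0059  0.0045 -0.0138] shift units to fix [ 0.0025  0.0049 -0.0012]
   err L,R in jamb [[-2.9, -1.7, 1.3], [-3.5, -1.7, 1.0]] rot [ 0.0059  0.0045 -0.0143] shift units to fix [0.0033 0.0064 0.0023]
```

View pics/w5.png

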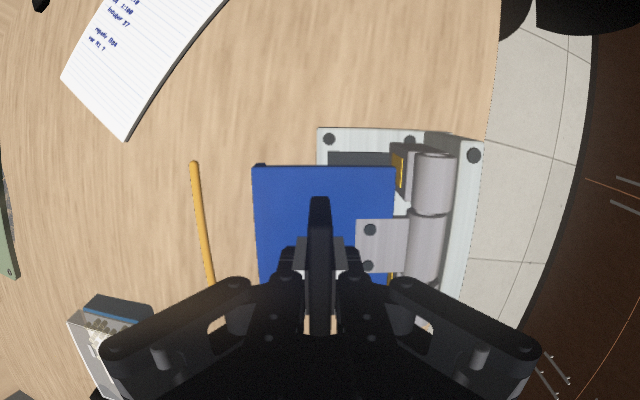

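```bash
sed -i 's/m=(flap_sd(L)<k)&(/m=(flap_sd(L)<k)\&(L[:,0]<NX)\&(/; s/^def toolflap/NX=44\ndef toolflap/' h.py; python3 f4.py w6
```

```text
13.8667 [492.1  67.1  90.7] F [ 0.   0.3 -2.4]
wrist jamb [5.53038e+02 7.38480e+01 3.68000e-01 1.38000e-01] 0.42 3974 flap [ 4.91223e+02  6.57220e+01  6.35020e+01 -5.00000e-03 -2.00000e-03
  1.47000e-01] 0.19 3458
   err L,R in jamb [[-2.5, 1.0, 0.2], [-2.2, 1.1, 0.4]] rot [-0.0052 -0.0018  0.0085] shift units to fix [-0.0021  0.0047  0.0005]
   err L,R in jamb [[-2.5, 0.8, 0.1], [-2.1, 0.8, 0.3]] rot [-0.0052 -0.0018  0.0099] shift units to fix [-0.0016  0.0045  0.0005]
scene jamb [5.52181e+02 7.33960e+01 2.19100e+00 1.40000e-01] 0.85 1058 flap [ 4.90555e+02  6.53600e+01  6.47910e+01 -1.00000e-03  6.00000e-03
  1.36000e-01] 0.59 535
   err L,R in jamb [[-2.0, 0.4, -0.7], [-2.2, 0.4, -0.7]] rot [ 0.0002  0.0055 -0.0038] shift units to fix [-0.0008  0.0042 -0.0015]
   err L,R in jamb [[-2.9, -0.2, 1.1], [-2.9, -0.2, 1.1]] rot [ 0.0002  0.0055 -0.0013] shift units to fix [0.0004 0.0058 0.0021]
```

>>> drive_tool(plan=[[[-0.001,0.002,0],[0,0,0],0],[[0,0.002,0],[0,0,0],0],[[0,0,0],[0,0,0],0],[[0,0,0],[0,0,0],0],[[0,0,0],[0,0,0],0],[[0,0,0],[0,0,0],0],[[0,0,0],[0,0,0],0],[[0,0,0],[0,0,0],0],[[0,0,0],[0,0,0],0],[[0,0,0],[0,0,0],0],[[0,0,0],[0,0,0],0],[[0,0,0],[0,0,0],0]])

```text
time_s: 14.97
position: [494.6, 66.9, 90.7]
eef_rot: [-2.056, -2.376, -0.0]
wrist_force: [0.4, 1.2, -2.7]
gripper_width: 0.107
grip_force: 59.0
```

```bash
python3 f4.py w7
```

```text
14.9667 [494.6  66.9  90.7] F [ 0.4  1.2 -2.7]
wrist jamb [5.52988e+02 7.37740e+01 3.68000e-01 1.37000e-01] 0.44 3758 flap [ 4.94573e+02  6.56270e+01  6.35200e+01 -5.00000e-03 -2.00000e-03
  1.46000e-01] 0.19 3479
   err L,R in jamb [[0.8, 0.5, 0.2], [1.2, 0.5, 0.4]] rot [-0.0049 -0.0016  0.0091] shift units to fix [-0.001  -0.002   0.0005]
   err L,R in jamb [[0.9, 0.2, 0.1], [1.2, 0.2, 0.3]] rot [-0.0049 -0.0016  0.009 ] shift units to fix [-0.0003 -0.0021  0.0005]
scene jamb [5.52277e+02 7.34260e+01 2.26400e+00 1.38000e-01] 0.94 1057 flap [ 4.9321e+02  6.4972e+01  6.4865e+01 -2.0000e-03  4.0000e-03  1.4800e-01] 0.62 536
   err L,R in jamb [[0.2, 0.4, -0.7], [0.6, 0.4, -0.6]] rot [-0.0018  0.0045  0.0103] shift units to fix [-0.0008 -0.0008 -0.0013]
   err L,R in jamb [[-0.6, -0.2, 1.2], [-0.1, -0.2, 1.2]] rot [-0.0018  0.0045  0.0111] shift units to fix [0.0004 0.0007 0.0024]
```

>>> drive_tool(plan=[[[-0.0005,-0.0012,0],[0,0,0],0],[[0,0,0],[0,0,0],0],[[0,0,0],[0,0,0],0],[[0,0,0],[0,0,0],0],[[0,0,0],[0,0,0],0],[[0,0,0],[0,0,0],0],[[0,0,0],[0,0,0],0],[[0,0,0],[0,0,0],0],[[0,0,0],[0,0,0],0],[[0,0,0],[0,0,0],0],[[0,0,0],[0,0,0],0],[[0,0,0],[0,0,0],0]])

```text
time_s: 16.07
position: [494.0, 66.5, 90.7]
eef_rot: [-2.056, -2.376, -0.0]
wrist_force: [-0.2, 0.6, -3.1]
gripper_width: 0.105
grip_force: 59.0
```

```bash
python3 f4.py w8; python3 f4.py w9|head -3
```

```text
16.0667 [494.   66.5  90.7] F [-0.2  0.6 -3.1]
wrist jamb [5.52979e+02 7.37950e+01 3.76000e-01 1.37000e-01] 0.44 3846 flap [ 4.93288e+02  6.52360e+01  6.35250e+01 -3.00000e-03 -3.00000e-03
  1.43000e-01] 0.2 3465
   err L,R in jamb [[-0.5, 0.1, 0.3], [-0.2, 0.1, 0.4]] rot [-0.0038 -0.0027  0.0067] shift units to fix [-0.0002  0.0007  0.0007]
   err L,R in jamb [[-0.4, -0.2, 0.2], [-0.2, -0.2, 0.4]] rot [-0.0038 -0.0027  0.0064] shift units to fix [0.0004 0.0006 0.0006]
scene jamb [5.52259e+02 7.32750e+01 2.21400e+00 1.37000e-01] 0.96 1050 flap [4.92371e+02 6.46180e+01 6.49290e+01 2.00000e-03 1.00000e-03 1.37000e-01] 0.63 534
   err L,R in jamb [[-0.5, -0.4, -0.3], [-0.5, -0.4, -0.4]] rot [ 0.0023  0.0008 -0.0003] shift units to fix [ 0.0009  0.001  -0.0007]
   err L,R in jamb [[-1.2, -1.2, 1.5], [-1.2, -1.2, 1.4]] rot [ 0.0023  0.0008 -0.0002] shift units to fix [0.0023 0.0025 0.0029]
16.1667 [494.   66.5  90.7] F [ 0.8 -0.8 -3.7]
wrist jamb [5.5289e+02 7.3792e+01 3.7800e-01 1.3500e-01] 0.44 3848 flap [ 4.9325e+02  6.5260e+01  6.3489e+01 -3.0000e-03 -3.0000e-03  1.4500e-01] 0.2 3470
   err L,R in jamb [[-0.5, 0.2, 0.2], [-0.1, 0.2, 0.3]] rot [-0.0029 -0.0022  0.0106] shift units to fix [-0.0004  0.0006  0.0005]
```

Within half a millimetre, with no contact force and both slides home; handing in.

```bash
python3 -c "
from workcell import ticket; print(ticket.close_job())"
```

```text
the job is handed in; nothing more can be done
None
```

The job is handed in: both slides are home, and the gripper holds the flap's knuckle between them with all three bores in line to about 0.5 mm by camera fit, no sign of pressing on the block at the wrist, and the bystanders untouched; no verdict was returned.

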